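# Draw the curing-lamp tray out for unloading

### The job

The press-on nails in the gel curing lamp are done. Without picking up or squeezing anything, gently push the violet-lidded pot along the desk out of the tray's way, then hook a fingertip behind the tray's pink front lip - do not pinch the lip - and draw the tray out gently all the way to its stop, so that both nails come out from under the hood still standing. Leave the pot upright on the desk, do not touch the nails, and leave the other jars, bottles and tools where they are.

Things in the scene. Friction and masses are not known exactly. Their poses are not given: they have to be found in the camera images.
- lamp_mouth (a point): Middle of the lower front edge, on the desk, of the black gel curing lamp, which is fixed: a flat-topped hood 230 mm wide (y), 200 mm deep (x from 0 to 200 mm here) and 95 mm high, with a mouth 61 mm high. Its own -x points out of the mouth, the way the tray comes out; y is across; z up.
- tray (a joint): How far the tray is drawn out along the lamp's -x, in m: 0 shut, 0.13 at the stop. The runners resist with 2 to 4 N; it stays where it is left. The aluminium tray is 160 mm wide (80 mm either side of the lamp's middle line), its floor's upper face 8 mm above the desk, side rims to 14 mm above the desk. Shut, its front apron reaches 81 mm out of the mouth, open to above.
- tray_lip (a point): Top middle of the inner (lamp-side) face of the pink lip standing up along the tray's front edge; moves with the tray. Lip: 120 mm wide (along y), 6 mm thick, top 28 mm above the desk and 20 mm above the tray's floor. Shut, its inner face is 75 mm out from the lamp's mouth, with bare tray between. Its outer face, away from the lamp, is not to be gripped. Axes as the lamp's.
- pot: Round black pot with a violet lid and pale blue disc, 52 mm across, 38 mm high, 60 to 130 g, standing loose on the desk in front of the tray, in its way. Origin: centre of its underside.
- nail_a: Red press-on nail on a steel stand, standing loose on the tray's floor inside the lamp: foot 20 mm across and 7 mm high, 39 mm high in all, 20 g. Origin: centre of the foot's underside; z up along the nail.
- nail_b: Yellow press-on nail on a steel stand, the same size, beside the red one.
- jar_glitter: Clear round jar with a dark maroon lid, 48 mm across, 36 mm high, loose on the desk; leave it alone. Origin: centre of its underside.
- jar_acrylic: Pink round jar with a silver lid, 60 mm across, 50 mm high, loose on the desk; leave it alone. Origin: centre of its underside.
- polish_red: Red nail-polish bottle with a black cap, 30 mm across, 75 mm high, loose on the desk; leave it alone. Origin: centre of its underside.
- polish_teal: Teal nail-polish bottle with a black cap, 30 mm across, 75 mm high, loose on the desk; leave it alone. Origin: centre of its underside.
- dish: Small open green glass dish, 44 mm across, 24 mm high, loose on the desk; leave it alone. Origin: centre of its underside.
- buffer: Pink buffing block lying along its x axis, 95 x 26 x 26 mm, loose on the desk; leave it alone. Origin: centre of its underside.
- nipper: Steel cuticle nipper lying flat, about 115 x 40 mm, 9 mm high, loose on the desk; leave it alone. Origin: centre of its underside; for the nipper, under its pivot.

How it is judged:
On the way, in this order (a step that is already met when the one before it is completed fails the run):
1. the pot stands on the desk out of the tray's way while the tray is still in ((y of pot in the frame of lamp_mouth above 0.108 m or y of pot in the frame of lamp_mouth below -0.108 m or x of pot in the frame of lamp_mouth below -0.242 m) and angle between pot's own z axis and vertical below 0.1 rad and height (world z) of pot between -0.004 and 0.004 m and value of joint tray below 0.04 m), for 0.2 s.
2. the tray is drawn out to its stop (value of joint tray above 0.123 m and (y of pot in the frame of lamp_mouth above 0.108 m or y of pot in the frame of lamp_mouth below -0.108 m or x of pot in the frame of lamp_mouth below -0.242 m)), for 0.2 s.
At the end, for the whole second after the job is handed in: Tray within 7 mm of its 130 mm stop; pot upright on the desk, its centre over 108 mm to either side of the lamp's middle line or over 242 mm out in front of the mouth; both nail stands upright and still on the tray, at least 20 mm out from the mouth (all of step 2 and angle between pot's own z axis and vertical below 0.1 rad and height (world z) of pot between -0.004 and 0.004 m and linear speed of each of pot, nail_a, nail_b below 0.02 m/s and angle between each of nail_a, nail_b's own z axis and vertical below 0.15 rad and height (world z) of nail_a between 0.005 and 0.012 m and x of each of nail_a, nail_b in the frame of lamp_mouth below -0.02 m and height (world z) of nail_b between 0.005 and 0.012 m); the robot touches nothing.
It fails at once if the pot is lifted or tipped (height (world z) of pot above 0.012 m or angle between pot's own z axis and vertical above 0.4 rad).
It fails at once if the pot is squeezed or shoved hard (over 15 N from the fingers) (contact force between the fingers and pot above 15 N).
It fails at once if the lip is pinched (over 3 N from the fingers on its outer face) (contact force between the fingers and tray_c4 above 3 N).
It fails at once if a nail or its stand is touched by the robot, or topples (contact force between any of the fingers, the arm and nail_a above 0.2 N or contact force between any of the fingers, the arm and nail_b above 0.2 N or angle between any of nail_a, nail_b's own z axis and vertical above 0.5 rad).
It fails at once if another jar, bottle or tool on the desk is moved more than 15 mm (distance of any of jar_glitter, jar_acrylic, polish_red, polish_teal, dish, buffer, nipper from where it was at the start of the episode above 0.015 m).
It also fails if it takes over 51 s, if anything falls off the work surface, if the arm or the gripper's body presses on something with over 40 N, if the wrist force passes 120 N, or if a joint passes its speed limit or range.

### The arm

A 6-joint arm with a two-finger parallel gripper is mounted at the origin on the work surface. World frame = base frame: x ahead of the robot, y to its left, z up, the work surface at z = 0. Lengths are in m, angles in rad, forces in N, time in s.
With the tool pointing down it reaches from about 0.35 to 0.975 m from the base axis. Payload 4.9 kg.
Tool frame: the origin (TCP) lies between the finger pads; the fingertips stand 22 mm ahead of it and the grasp point (between the pads) lies 3 mm ahead of it; z points along the fingers, y is the line along which they close (so a half turn about z gives the same grasp; the last joint's range is limited). The gripper opens to 85 mm and grips with 20 to 120 N. Pads are 22 mm wide; open, the fingers measure 114 mm over their backs; the gripper's body (76 mm by 85 mm) begins 54 mm behind the grasp point. The pads swing forward as they close: fully open they stand 13 mm farther back than shut.
Start: joints at [1.086, 0.053, 1.613, -0, 1.476, -0.119], TCP at [0.224, 0.584, 0.253] pointing down, gripper open.
Joint ranges: [-3.01, 3.01], [-1.01, 2.22], [0.06, 2.58], [-1.02, 4.17], [0.09, 2.62], [-3.14, 3.14]. Speed limits (rad/s): [2.57, 2.57, 3.14, 3.14, 3.14, 3.14].

### API

Orientations are given as a unit quaternion [w, x, y, z].
In Python, from plant import state, grab_frame, get_calibration, job_done, recognise, regions_of gives the robot as it stands.
- The arm moves only by the tool apply_moves, never from a script. Its argument "targets" is a list of rows, each an object with "translation": the shift along the tool's x, y, z normalised to -1 to 1, where 1 is 100 mm, a list of three; "twist": the turn about the tool's z normalised to -1 to 1, where 1 is 0.1 rad; "hand": the opening, from 0 (shut) to 1 (fully open). A call has 1 to 8 rows; each row shifts and turns the commanded pose from where the row before left it, along the tool's axes as they then stand; what a row does not reach is not made up. A row lasts 1/10 s, in which the tool goes at most 50 mm and 8.59 degrees, less where a joint would pass 70% of its speed; a pose out of reach is approached as far as the arm can. A call with a number of a shift or a turn outside -1 to 1 is refused whole. A call with a gripper value outside its range is refused whole. The fingers move at their own pace and stop on an object; the grip force is fixed at half the most. Time passes only in rows, so rows that do not move let the fingers close. It gives the time, the measured TCP pose, the force, the opening and the grip force at its end, in the units of the state.
- state(): the state, without advancing time (a new reading comes with each control period).
- grab_frame(name): name is "side" or "top" or "wrist"; returns the picture (420x560x3 uint8, red, green, blue); there is no depth.
- get_calibration(name): a dict with "camera_matrix" (3x3 intrinsics, pixels), "D" ([k1, k2, p1, p2, k3] as OpenCV has them; the pictures are not rectified), "pose" (4x4, takes a point from camera to world coordinates). Camera axes: x right, y up, looking along -z (the intrinsics and any distortion apply to the point x, -y, -z); pixel columns grow to the right and rows downward; lengths in m; the calibration is good to about 2 mm. A picture is of the moment at which its call begins: read the wrist's pose just before it. get_calibration takes no time and is no camera call; for the wrist camera it gives the pose at the moment of the call.
- job_done(): hands the job in; it is judged then, once.
Trained networks look in the newest picture that a camera, given by its name, has taken for a name from the list of things; names that differ only in an ending like _2 or _b are one class to them, and where a whole thing is asked for, a point or a joint stands for the part that bears it (a point fixed in the world has none). Each returns a list of dicts, best first, with "score" (0 to 1); they miss things now and then, are a little off and sometimes report something else, mostly with a low value. They report only what shows in the picture. A call takes as long as a camera call.
- recognise(camera, query): "point" ([x, y, z] in m, in world coordinates, good to about 4 mm: the middle of the surface that is visible of it).
- regions_of(camera, query): "pixels" (420x560 bool, what is visible of it).
The state is a dict: "time": time; "joint_pos": joint angles; "joint_vel": joint speeds; "joint_efforts": joint torques, N m; "tool_pos": TCP position; "tool_rot": TCP orientation; "contact_force": force on the tool from outside, world axes, zero at the start; "ft_torque": the same for the moment, N m; "gripper_width": opening from 0.0 (shut) to 1.0 (fully open); "grasp_force": force on a finger pad.
Only numpy, scipy, OpenCV 4.12 (cv2) and the standard library are available. Lean on these libraries where they do the work, as an engineer would, in place of code of your own. Each camera call takes 0.05 s, during which the arm holds its last target. There are 200 camera calls.

## Working session

There is one attempt and no reset: what is moved stays moved. The work goes in short steps, Python scripts to look and compute and a tool call to move; the robot and the scene stay as the last step left them, time stands still between calls to the robot, and variables do not carry over. Pictures are saved under pics/ and viewed, at most 10 in all, crops included, and the job is handed in when it is done.

Besides the shell and the picture viewer there is one more tool, called as name(argument=value, ...) on one line, values as JSON. apply_moves: Moves the arm, as the interface text tells. Its arguments: {"type":"object","properties":{"targets":{"type":"array"}},"required":["targets"]}

```bash
mkdir -p pics
python3 - <<'E'
from plant import *
import cv2,numpy as np
s=state();print(s['time'],s['tool_pos'],s['tool_rot'],s['contact_force'])
ims=[]
for c in ['top','side']:
    im=grab_frame(c);cv2.imwrite(f'pics/{c}0.png',im[:,:,::-1])
    for q in ['tray_lip','tray','pot','nail_a','jar_glitter','jar_acrylic','polish_red','dish','buffer','nipper']:
        print(c,q,[(np.round(d['point'],3).tolist(),round(d['score'],2)) for d in recognise(c,q)[:3]])
print(state()['time'])
E
```

```text
0.0 [0.22326829 0.5831432  0.25205995] [-3.19591120e-04  1.81865762e-01  9.83322841e-01 -9.65657816e-04] [-0.3356998   0.33731882 -0.71406407]
top tray_lip [([0.637, 0.042, 0.009], 0.6)]
top tray [([0.641, 0.046, 0.013], 0.81)]
top pot [([0.521, -0.006, 0.035], 0.84)]
top nail_a []
top jar_glitter []
top jar_acrylic [([0.583, -0.189, 0.052], 0.75)]
top polish_red [([0.685, -0.129, 0.041], 0.55)]
top dish [([0.433, 0.21, 0.012], 0.53), ([0.278, 0.261, 0.009], 0.27)]
top buffer [([0.448, -0.227, 0.026], 0.6)]
top nipper [([0.276, 0.262, 0.008], 0.71), ([0.617, 0.216, 0.042], 0.19)]
side tray_lip [([0.638, 0.048, 0.012], 0.94)]
side tray [([0.636, 0.052, 0.009], 0.71), ([0.681, -0.122, 0.04], 0.36)]
side pot [([0.521, 0.009, 0.042], 0.74)]
side nail_a []
side jar_glitter [([0.532, 0.268, 0.038], 0.89)]
side jar_acrylic [([0.583, -0.168, 0.05], 0.91)]
side polish_red [([0.284, 0.269, 0.002], 0.55), ([0.681, -0.122, 0.038], 0.48), ([0.633, 0.052, 0.009], 0.33)]
side dish [([0.443, 0.202, 0.012], 0.7)]
side buffer [([0.449, -0.222, 0.03], 0.68), ([0.283, 0.265, 0.006], 0.16)]
side nipper [([0.285, 0.266, 0.006], 0.63)]
1.1
```

View pics/top0.png

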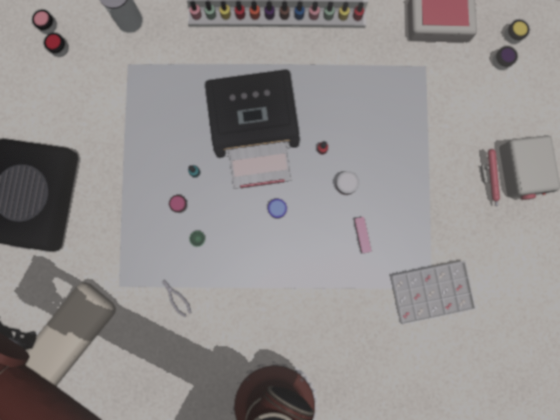

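View pics/side0.png

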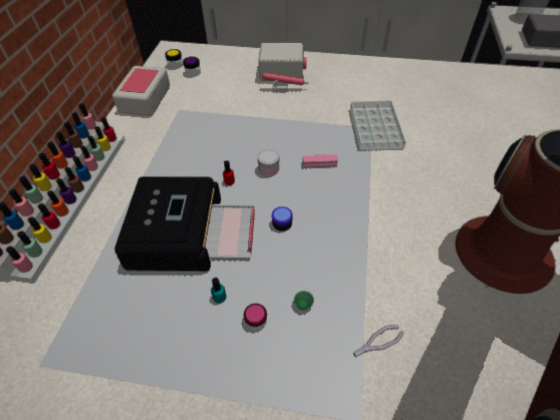

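The top picture shows the lamp near (252,112), the tray apron near (260,165) with the lip from about (240,187) to (284,180), and the pot at (277,208). The teal bottle is on the left at (194,170) and the red one on the right at (322,147). The side picture agrees with this layout. Next I'll measure the lip line and its yaw.

```bash
cat > h.py <<'E'
from plant import *
import cv2,numpy as np
def plane(cam,px,z,cal=None):
    c=cal or get_calibration(cam);K=np.array(c['camera_matrix']);P=np.array(c['pose'])
    u=cv2.undistortPoints(np.array(px,float).reshape(-1,1,2),K,np.array(c['D'],float)).reshape(-1,2)
    d=np.c_[u[:,0],-u[:,1],-np.ones(len(u))]@P[:3,:3].T
    return P[:3,3]+d*((z-P[2,3])/d[:,2])[:,None]
E
python3 - <<'E'
from h import *
for c,z in [('top',.028),('side',.022)]:
    im=cv2.imread(f'pics/{c}0.png').astype(int);b,g,r=im[...,0],im[...,1],im[...,2]
    m=((r-g>45)&(r-b>20)).astype(np.uint8)
    if c=='top': m[:172]=0;m[195:]=0;m[:,:232]=0;m[:,292:]=0
    else: m[:200]=0;m[260:]=0;m[:,:244]=0;m[:,260:]=0
    ys,xs=np.nonzero(m);w=plane(c,np.c_[xs,ys],z)[:,:2]
    mu=w.mean(0);v=np.linalg.svd(w-mu)[2][0];t=(w-mu)@v
    print(c,len(xs),mu,v,t.min(),t.max(),'mid',mu+v*(t.min()+t.max())/2)
    im=cv2.imread(f'pics/{c}0.png');cv2.imwrite(f'pics/{c}crop.png',cv2.resize(im[60:230,180:340] if c=='top' else im[160:330,110:310],None,fx=3.5 if c=='top' else 3.4,fy=3.5 if c=='top' else 3.4,interpolation=2))
regs={}
for c in ['top','side']:
  grab_frame(c)
  for q,z in [('pot',.038),('polish_teal',.075),('polish_red',.075),('jar_acrylic',.05),('jar_glitter',.036)]:
    for d in regions_of(c,q)[:2]:
        ys,xs=np.nonzero(d['pixels']);print(c,q,round(d['score'],2),xs.mean().round(),ys.mean().round(),plane(c,[[xs.mean(),ys.mean()]],z*.6)[0].round(3))
E
```

```text
Traceback (most recent call last):
  File "h.py", line 5, in plane
    u=cv2.undistortPoints(np.array(px,float).reshape(-1,1,2),K,np.array(c['D'],float)).reshape(-1,2)
      ~~~~~~~~~~~~~~~~~~~^^^^^^^^^^^^^^^^^^^^^^^^^^^^^^^^^^^^^^^^^^^^^^^^^^^^^^^^^^^^^
cv2.error: OpenCV(4.12.0) /io/opencv/modules/calib3d/src/undistort.dispatch.cpp:347: error: (-215:Assertion failed) CV_IS_MAT(_src) && CV_IS_MAT(_dst) && (_src->rows == 1 || _src->cols == 1) && (_dst->rows == 1 || _dst->cols == 1) && _src->cols + _src->rows - 1 == _dst->rows + _dst->cols - 1 && (CV_MAT_TYPE(_src->type) == CV_32FC2 || CV_MAT_TYPE(_src->type) == CV_64FC2) && (CV_MAT_TYPE(_dst->type) == CV_32FC2 || CV_MAT_TYPE(_dst->type) == CV_64FC2) in function 'cvUndistortPointsInternal'
```

Run:
```python
from h import *
for c,z in [('top',.028),('side',.022)]:
    im=cv2.imread(f'pics/{c}0.png').astype(int);b,g,r=im[...,0],im[...,1],im[...,2]
    e=r-g; box=(slice(172,195),slice(232,292)) if c=='top' else (slice(198,260),slice(244,260))
    m=np.zeros(e.shape,bool); m[box]=e[box]>0.5*e[box].max(); print(c,e[box].max())
    ys,xs=np.nonzero(m);w=plane(c,np.c_[xs,ys],z)[:,:2]
    mu=w.mean(0);v=np.linalg.svd(w-mu)[2][0];t=(w-mu)@v
    print(c,len(xs),mu,v,t.min(),t.max(),'mid',mu+v*(t.min()+t.max())/2)
    im=cv2.imread(f'pics/{c}0.png');cv2.imwrite(f'pics/{c}crop.png',cv2.resize(im[60:230,180:340] if c=='top' else im[160:330,110:310],None,fx=3.5 if c=='top' else 3.4,fy=3.5 if c=='top' else 3.4,interpolation=2))
for c in ['top','side']:
  grab_frame(c)
  for q,z in [('pot',.038),('polish_teal',.075),('polish_red',.075),('jar_acrylic',.05),('jar_glitter',.036)]:
    for d in regions_of(c,q)[:2]:
        ys,xs=np.nonzero(d['pixels']);print(c,q,round(d['score'],2),xs.mean().round(),ys.mean().round(),plane(c,[[xs.mean(),ys.mean()]],z*.6)[0].round(3))
```

```text
top 42
top 123 [0.58873945 0.03633891] [ 0.14712279 -0.98911824] -0.05980725269699689 0.058529889351688576 mid [0.58864549 0.03697064]
side 93
side 110 [0.58742953 0.03781876] [-0.14988495  0.98870345] -0.06329103713136428 0.058926194083021806 mid [0.58775664 0.035661  ]
top pot 0.5 277.0 208.0 [ 0.521 -0.004  0.023]
top polish_red 0.19 260.0 165.0 [0.634 0.043 0.045]
top jar_acrylic 0.55 347.0 183.0 [ 0.59  -0.189  0.03 ]
top jar_glitter 0.66 178.0 204.0 [0.532 0.262 0.022]
top jar_glitter 0.62 260.0 165.0 [0.639 0.044 0.022]
side pot 0.86 282.0 218.0 [ 0.52  -0.003  0.023]
side polish_teal 0.87 218.0 290.0 [0.616 0.227 0.045]
side polish_red 0.66 228.0 174.0 [ 0.679 -0.112  0.045]
side jar_acrylic 0.68 268.0 162.0 [ 0.588 -0.188  0.03 ]
side jar_acrylic 0.5 255.0 316.0 [0.531 0.264 0.03 ]
side jar_glitter 0.74 255.0 316.0 [0.531 0.261 0.022]
side jar_glitter 0.5 303.0 300.0 [0.439 0.207 0.022]
```

View pics/topcrop.png

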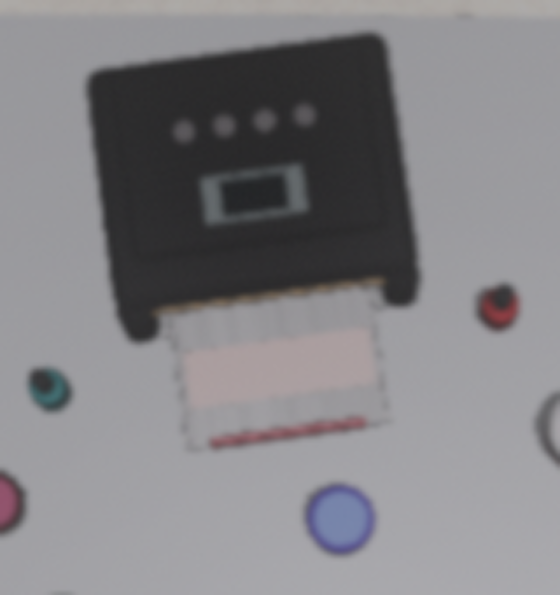

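The lamp's yaw comes out at about 0.148 rad, with the mouth near (0.665, 0.048). In the lamp frame the pot is at about (-0.150, -0.030). I'll push it along the lamp's -y, using two part-open fingers as a cradle.

apply_moves(targets=[{"translation": [0, 0, 0.1], "twist": 1, "hand": 0.4}, {"translation": [0, 0, 0.1], "twist": 1, "hand": 0.4}, {"translation": [0, 0, 0.1], "twist": 1, "hand": 0.4}, {"translation": [0, 0, 0.1], "twist": 1, "hand": 0.4}, {"translation": [0, 0, 0.1], "twist": 1, "hand": 0.4}, {"translation": [0, 0, 0.1], "twist": 1, "hand": 0.4}, {"translation": [0, 0, 0], "twist": 1, "hand": 0.4}, {"translation": [0, 0, 0], "twist": 1, "hand": 0.4}])

```text
time: 2.5
tool_pos: [0.2234, 0.5834, 0.1926]
tool_rot: [0.0, 0.552, 0.834, -0.001]
contact_force: [0.4, 0.1, 0.1]
gripper_width: 0.4
grasp_force: 0.0
```

apply_moves(targets=[{"translation": [0, 0, 0], "twist": 1, "hand": 0.4}, {"translation": [0, 0, 0], "twist": 1, "hand": 0.4}, {"translation": [0, 0, 0], "twist": 0.6, "hand": 0.4}])

```text
time: 2.8
tool_pos: [0.2235, 0.5837, 0.1933]
tool_rot: [-0.0, 0.655, 0.755, -0.0]
contact_force: [0.3, 0.2, -0.5]
gripper_width: 0.407
grasp_force: 0.0
```

```bash
cat >> h.py <<'E'
from scipy.spatial.transform import Rotation as R
PSI=0.148; M=np.array([.665,.0475]); L=np.array([[np.cos(PSI),-np.sin(PSI)],[np.sin(PSI),np.cos(PSI)]])
def rep(goal=None,z=None):
    s=state();q=s['tool_rot'];Rm=R.from_quat([q[1],q[2],q[3],q[0]]).as_matrix();p=np.array(s['tool_pos'])
    print('t',s['time'],'p',p.round(4),'lamp',((p[:2]-M)@L).round(4),'yaw err',round(np.arctan2(Rm[1,1],Rm[0,1])-PSI,4),'F',np.round(s['contact_force'],1),'w',s['gripper_width'],'zax',Rm[:,2].round(3))
    if goal is not None:
        g=np.r_[M+L@np.array(goal),z]; print('shift in tool, units 100mm',(Rm.T@(g-p)*10).round(3))
E
python3 -c "
from h import *
rep((-.150,.035),.15)"
```

```text
t 2.8 p [0.2235 0.5837 0.1933] lamp [-0.3576  0.5954] yaw err -0.0061 F [ 0.3  0.2 -0.5] w 0.40740247841073196 zax [-0.  0. -1.]
shift in tool, units 100mm [-5.591  2.11   0.433]
```

apply_moves(targets=[{"translation": [-0.45, 0.17, 0], "twist": 0, "hand": 0.4}, {"translation": [-0.45, 0.17, 0], "twist": 0, "hand": 0.4}, {"translation": [-0.45, 0.17, 0], "twist": 0, "hand": 0.4}, {"translation": [-0.45, 0.17, 0], "twist": 0, "hand": 0.4}, {"translation": [-0.45, 0.17, 0], "twist": 0, "hand": 0.4}, {"translation": [-0.45, 0.17, 0], "twist": 0, "hand": 0.4}, {"translation": [-0.45, 0.17, 0], "twist": 0, "hand": 0.4}, {"translation": [-0.45, 0.17, 0], "twist": 0, "hand": 0.4}])

```text
time: 3.6
tool_pos: [0.4108, 0.2453, 0.1937]
tool_rot: [0.0, 0.654, 0.757, 0.0]
contact_force: [-0.1, -0.1, 0.3]
gripper_width: 0.398
grasp_force: 0.0
```

apply_moves(targets=[{"translation": [-0.45, 0.17, 0.1], "twist": 0, "hand": 0.4}, {"translation": [-0.45, 0.17, 0.1], "twist": 0, "hand": 0.4}, {"translation": [-0.45, 0.17, 0.1], "twist": 0, "hand": 0.4}, {"translation": [-0.45, 0.17, 0.1], "twist": 0, "hand": 0.4}, {"translation": [0, 0, 0], "twist": 0, "hand": 0.4}, {"translation": [0, 0, 0], "twist": 0, "hand": 0.4}])

```text
time: 4.2
tool_pos: [0.5036, 0.0778, 0.153]
tool_rot: [-0.0, 0.655, 0.756, -0.0]
contact_force: [-0.3, 0.3, -0.6]
gripper_width: 0.402
grasp_force: 0.0
```

```bash
python3 -c "
from h import *
rep((-.150,.035),.034)
cal=get_calibration('wrist');im=grab_frame('wrist');cv2.imwrite('pics/w1.png',im[:,:,::-1])
for q in ['pot','tray_lip']:
  print(q,[(d['point'],((np.array(d['point'])[:2]-M)@L).round(3),d['score']) for d in recognise('wrist',q)[:2]])
"
```

```text
t 4.2 p [0.5036 0.0778 0.153 ] lamp [-0.1552  0.0538] yaw err -0.0056 F [-0.3  0.3 -0.6] w 0.40248080559339927 zax [-0.001  0.    -1.   ]
shift in tool, units 100mm [-0.188  0.054  1.19 ]
pot [([0.5197, 0.0007, 0.0432], array([-0.151, -0.025]), 0.96)]
tray_lip [([0.6575, 0.0627, 0.0094], array([-0.005,  0.016]), 0.59), ([0.5174, 0.0019, 0.0433], array([-0.153, -0.023]), 0.46)]
```

View pics/w1.png

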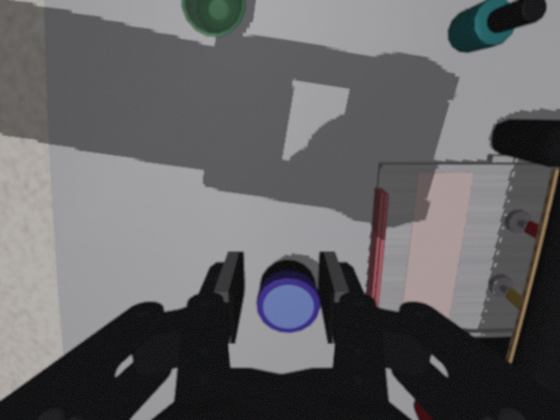

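The wrist view shows the pot at (288,300), centred between the fingers, with the lip on its right at (380,240). Both nails stand just inside the mouth, near (515,220) and (500,285). I'll descend here and then push along tool -x.

apply_moves(targets=[{"translation": [0, 0.04, 0.3], "twist": 0, "hand": 0.4}, {"translation": [0, 0, 0.3], "twist": 0, "hand": 0.4}, {"translation": [0, 0, 0.3], "twist": 0, "hand": 0.4}, {"translation": [0, 0, 0.25], "twist": 0, "hand": 0.4}, {"translation": [-0.1, 0, 0.05], "twist": 0, "hand": 0.4}, {"translation": [-0.1, 0, 0], "twist": 0, "hand": 0.4}, {"translation": [-0.1, 0, 0], "twist": 0, "hand": 0.4}, {"translation": [0, 0, 0], "twist": 0, "hand": 0.4}])

```text
time: 5.15
tool_pos: [0.5136, 0.0484, 0.0355]
tool_rot: [0.002, 0.655, 0.756, 0.001]
contact_force: [0.8, -0.2, 0.7]
gripper_width: 0.401
grasp_force: 0.0
```

```bash
python3 -c "
from h import *
rep((-.151,-.094),.033)"
```

```text
t 5.15 p [0.5136 0.0484 0.0355] lamp [-0.1496  0.0232] yaw err -0.0044 F [ 0.8 -0.2  0.7] w 0.40054385367028045 zax [ 0.004 -0.    -1.   ]
shift in tool, units 100mm [-1.172 -0.009  0.026]
```

apply_moves(targets=[{"translation": [-0.04, 0, 0], "twist": 0, "hand": 0.4}, {"translation": [-0.03, 0, 0], "twist": 0, "hand": 0.4}, {"translation": [-0.03, 0, 0], "twist": 0, "hand": 0.4}, {"translation": [-0.03, 0, 0], "twist": 0, "hand": 0.4}, {"translation": [-0.03, 0, 0], "twist": 0, "hand": 0.4}, {"translation": [-0.03, 0, 0], "twist": 0, "hand": 0.4}, {"translation": [-0.03, 0, 0], "twist": 0, "hand": 0.4}, {"translation": [-0.03, 0, 0], "twist": 0, "hand": 0.4}])

```text
time: 5.95
tool_pos: [0.5154, 0.0248, 0.0333]
tool_rot: [-0.0, 0.654, 0.756, 0.0]
contact_force: [0.4, 0.4, -0.0]
gripper_width: 0.402
grasp_force: 0.3
```

apply_moves(targets=[{"translation": [-0.03, 0, 0], "twist": 0, "hand": 0.4}, {"translation": [-0.04, 0, 0], "twist": 0, "hand": 0.4}, {"translation": [-0.04, 0, 0], "twist": 0, "hand": 0.4}, {"translation": [-0.05, 0, 0], "twist": 0, "hand": 0.4}, {"translation": [-0.05, 0, 0], "twist": 0, "hand": 0.4}, {"translation": [-0.05, 0, 0], "twist": 0, "hand": 0.4}, {"translation": [-0.05, 0, 0], "twist": 0, "hand": 0.4}, {"translation": [-0.05, 0, 0], "twist": 0, "hand": 0.4}])

```text
time: 6.75
tool_pos: [0.5206, -0.0112, 0.0333]
tool_rot: [-0.0, 0.654, 0.756, -0.0]
contact_force: [-0.1, 0.1, -0.6]
gripper_width: 0.4
grasp_force: 0.3
```

```bash
python3 -c "
from h import *
rep((-.151,-.094),.033)
im=grab_frame('wrist');cv2.imwrite('pics/w2.png',im[:,:,::-1])
"
```

```text
t 6.75 p [ 0.5206 -0.0112  0.0333] lamp [-0.1515 -0.0367] yaw err -0.0032 F [-0.1  0.1 -0.6] w 0.39990086950844705 zax [-0. -0. -1.]
shift in tool, units 100mm [-0.573  0.007  0.003]
```

View pics/w2.png

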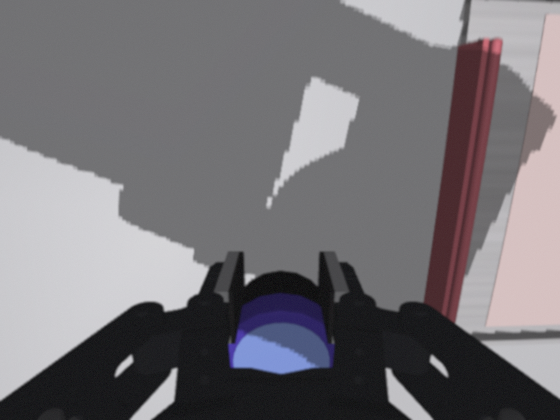

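The pot is cradled between the fingertips at (282,320), upright, and well clear of the lip at (465,180). I'll keep pushing.

apply_moves(targets=[{"translation": [-0.05, 0, 0], "twist": 0, "hand": 0.4}, {"translation": [-0.05, 0, 0], "twist": 0, "hand": 0.4}, {"translation": [-0.05, 0, 0], "twist": 0, "hand": 0.4}, {"translation": [-0.05, 0, 0], "twist": 0, "hand": 0.4}, {"translation": [-0.05, 0, 0], "twist": 0, "hand": 0.4}, {"translation": [-0.05, 0, 0], "twist": 0, "hand": 0.4}, {"translation": [-0.05, 0, 0], "twist": 0, "hand": 0.4}, {"translation": [-0.05, 0, 0], "twist": 0, "hand": 0.4}])

```text
time: 7.6
tool_pos: [0.5264, -0.0507, 0.0333]
tool_rot: [-0.0, 0.654, 0.756, 0.0]
contact_force: [-0.0, 0.8, 0.1]
gripper_width: 0.399
grasp_force: 0.4
```

apply_moves(targets=[{"translation": [-0.05, 0, 0], "twist": 0, "hand": 0.4}, {"translation": [-0.05, 0, 0], "twist": 0, "hand": 0.4}, {"translation": [-0.05, 0, 0], "twist": 0, "hand": 0.4}, {"translation": [-0.03, 0, 0], "twist": 0, "hand": 0.4}, {"translation": [-0.02, 0, 0], "twist": 0, "hand": 0.4}, {"translation": [0, 0, 0], "twist": 0, "hand": 0.4}, {"translation": [0.05, 0, 0], "twist": 0, "hand": 0.4}, {"translation": [0.2, 0, 0], "twist": 0, "hand": 0.4}])

```text
time: 8.4
tool_pos: [0.526, -0.0459, 0.0335]
tool_rot: [0.001, 0.655, 0.756, -0.0]
contact_force: [0.2, -0.3, 0.8]
gripper_width: 0.4
grasp_force: 0.0
```

apply_moves(targets=[{"translation": [0.2, 0, -0.1], "twist": 0, "hand": 0.4}, {"translation": [0, 0, -0.4], "twist": 0, "hand": 0}, {"translation": [0, 0, -0.4], "twist": 0, "hand": 0}, {"translation": [0.1, 0, -0.2], "twist": 0, "hand": 0}, {"translation": [0.3, 0, 0], "twist": 0, "hand": 0}, {"translation": [0.3, 0, 0], "twist": 0, "hand": 0}, {"translation": [0, 0, 0], "twist": 0, "hand": 0}])

```text
time: 9.1
tool_pos: [0.5119, 0.0464, 0.1434]
tool_rot: [-0.0, 0.653, 0.758, 0.0]
contact_force: [-0.0, -0.6, -0.4]
gripper_width: -0.001
grasp_force: 0.0
```

```bash
python3 -c "
from h import *
rep((-.055,0),.15)
for c in ['side','top']:
  im=grab_frame(c)
  for d in regions_of(c,'pot')[:2]:
    ys,xs=np.nonzero(d['pixels']);w=plane(c,[[xs.mean(),ys.mean()]],.023)[0];print(c,d['score'],w,(w[:2]-M)@L)
cal=get_calibration('wrist');im=grab_frame('wrist');cv2.imwrite('pics/w3.png',im[:,:,::-1])
print(recognise('wrist','tray_lip')[:1])
"
```

```text
t 9.1 p [0.5119 0.0464 0.1434] lamp [-0.1516  0.0215] yaw err 0.0007 F [-0.  -0.6 -0.4] w -0.0011178701343071648 zax [ 0.     0.001 -1.   ]
shift in tool, units 100mm [-0.216  0.966 -0.066]
top 0.72 [ 0.53452301 -0.10150577  0.023     ] [-0.15102304 -0.12813666]
top 0.65 [0.6218065  0.22121246 0.023     ] [-0.01710561  0.17818276]
[{'point': [0.6541, 0.0548, 0.0107], 'score': 0.85}]
```

View pics/w3.png

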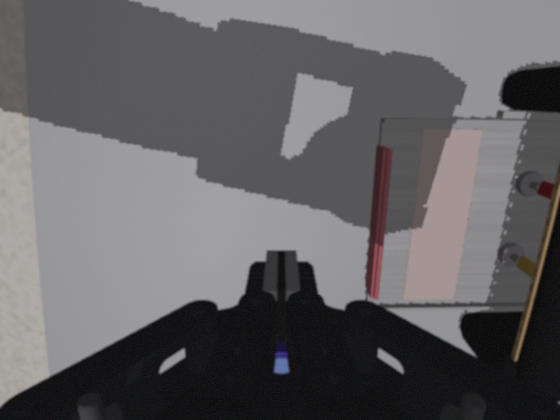

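The pot is now at lamp y ≈ -0.128, which is clear of the tray. The lip's inner top edge runs from about (391,148) to (380,298), and I'll refine it from this view.

```bash
python3 -c "
from h import *
w=plane('wrist',[[391,148],[381,298],[376,298]],.028)
print(w,(w[:,:2]-M)@L)
d=w[0]-w[1];print('psi',np.arctan2(-d[0],d[1]),np.hypot(d[0],d[1]))
"
```

```text
[[ 0.58169175  0.09544979  0.028     ]
 [ 0.60227201 -0.02223608  0.028     ]
 [ 0.59827605 -0.022778    0.028     ]] [[-0.07532683  0.05971026]
 [-0.07232555 -0.05972384]
 [-0.07635773 -0.05967059]]
psi 0.17312393605209483 0.11947179954036131
```

apply_moves(targets=[{"translation": [-0.1, 0.4, 0], "twist": 0, "hand": 0}, {"translation": [-0.1, 0.4, 0], "twist": 0, "hand": 0}, {"translation": [-0.01, 0.18, 0], "twist": 0, "hand": 0}, {"translation": [0, 0, 0], "twist": 0, "hand": 0}, {"translation": [0, 0, 0.2], "twist": 0, "hand": 0}, {"translation": [0, 0, 0.2], "twist": 0, "hand": 0}, {"translation": [0, 0, 0.1], "twist": 0, "hand": 0}, {"translation": [0, 0, 0], "twist": 0, "hand": 0}])

```text
time: 10.2
tool_pos: [0.6104, 0.0369, 0.0911]
tool_rot: [-0.002, 0.654, 0.756, -0.001]
contact_force: [-0.0, 1.0, -0.0]
gripper_width: -0.002
grasp_force: 0.0
```

```bash
python3 -c "
from h import *
rep((-.053,0),.036)
im=grab_frame('wrist');cv2.imwrite('pics/w4.png',im[:,:,::-1]);print(get_calibration('wrist')['pose'])
"
```

```text
t 10.2 p [0.6104 0.0369 0.0911] lamp [-0.0555 -0.0024] yaw err -0.0034 F [-0.  1. -0.] w -0.0017000585019162856 zax [-0.005  0.    -1.   ]
shift in tool, units 100mm [0.024 0.028 0.55 ]
[[ 0.98966981 -0.13761751 -0.04018827  0.60062229]
 [ 0.14334929  0.94566249  0.29184488  0.11044465]
 [-0.00215843 -0.29459103  0.95562099  0.21384806]
 [ 0.          0.          0.          1.        ]]
```

View pics/w4.png

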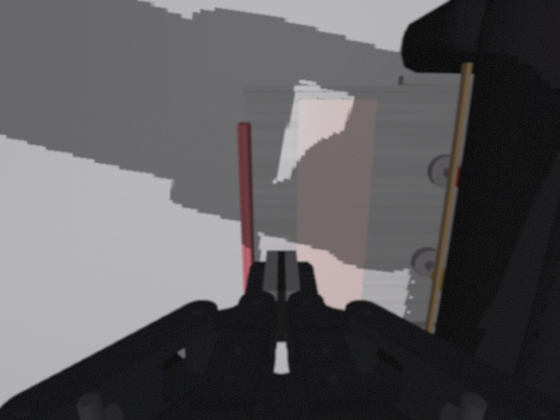

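The closed fingertip at (282,270) is just inside the lip, whose inner edge is near (254,250). The nails at (445,170) and (430,262) are well clear. I'll lower it behind the lip.

apply_moves(targets=[{"translation": [0.02, 0.03, 0.15], "twist": 0, "hand": 0}, {"translation": [0, 0, 0.15], "twist": 0, "hand": 0}, {"translation": [0, 0, 0.12], "twist": 0, "hand": 0}, {"translation": [0, 0, 0.08], "twist": 0, "hand": 0}, {"translation": [0, 0, 0.04], "twist": 0, "hand": 0}, {"translation": [0, 0, 0], "twist": 0, "hand": 0}])

```text
time: 10.85
tool_pos: [0.6147, 0.0395, 0.0383]
tool_rot: [-0.001, 0.654, 0.756, -0.001]
contact_force: [-1.0, -0.1, 0.3]
gripper_width: -0.002
grasp_force: 0.0
```

```bash
python3 -c "
from h import *
rep((-.062,0),.036)
"
```

```text
t 10.85 p [0.6147 0.0395 0.0383] lamp [-0.0509 -0.0005] yaw err -0.003 F [-1.  -0.1  0.3] w -0.0016980508469626823 zax [-0.002  0.    -1.   ]
shift in tool, units 100mm [ 0.004 -0.111  0.023]
```

apply_moves(targets=[{"translation": [0, -0.02, 0.02], "twist": 0, "hand": 0}, {"translation": [0, -0.02, 0], "twist": 0, "hand": 0}, {"translation": [0, -0.02, 0], "twist": 0, "hand": 0}, {"translation": [0, -0.02, 0], "twist": 0, "hand": 0}, {"translation": [0, -0.02, 0], "twist": 0, "hand": 0}, {"translation": [0, -0.02, 0], "twist": 0, "hand": 0}, {"translation": [0, -0.02, 0], "twist": 0, "hand": 0}, {"translation": [0, -0.02, 0], "twist": 0, "hand": 0}])

```text
time: 11.65
tool_pos: [0.5997, 0.0372, 0.0376]
tool_rot: [0.0, 0.654, 0.756, 0.0]
contact_force: [1.9, 1.1, 0.0]
gripper_width: -0.001
grasp_force: 1.1
```

```bash
python3 -c "
from h import *
rep((-.190,0),.036)
"
```

```text
t 11.65 p [0.5997 0.0372 0.0376] lamp [-0.0661 -0.0006] yaw err -0.003 F [1.9 1.1 0. ] w -0.0009287959904230046 zax [ 0.001  0.    -1.   ]
shift in tool, units 100mm [ 0.002 -1.239  0.015]
```

Contact shows about 2 N, which fits the tray's runners. I'll draw it out slowly.

apply_moves(targets=[{"translation": [0, -0.02, 0], "twist": 0, "hand": 0}, {"translation": [0, -0.03, 0], "twist": 0, "hand": 0}, {"translation": [0, -0.03, 0], "twist": 0, "hand": 0}, {"translation": [0, -0.03, 0], "twist": 0, "hand": 0}, {"translation": [0, -0.03, 0], "twist": 0, "hand": 0}, {"translation": [0, -0.03, 0], "twist": 0, "hand": 0}, {"translation": [0, -0.03, 0], "twist": 0, "hand": 0}, {"translation": [0, -0.03, 0], "twist": 0, "hand": 0}])

```text
time: 12.45
tool_pos: [0.5766, 0.0338, 0.0375]
tool_rot: [0.0, 0.654, 0.756, 0.0]
contact_force: [2.5, 0.4, 1.4]
gripper_width: -0.002
grasp_force: 1.1
```

```bash
python3 -c "
from h import *
rep((-.190,0),.036)
im=grab_frame('wrist');cv2.imwrite('pics/w5.png',im[:,:,::-1])
"
```

```text
t 12.45 p [0.5766 0.0338 0.0375] lamp [-0.0895 -0.0005] yaw err -0.003 F [2.5 0.4 1.4] w -0.0022876867365838713 zax [ 0. -0. -1.]
shift in tool, units 100mm [ 0.002 -1.005  0.015]
```

View pics/w5.png

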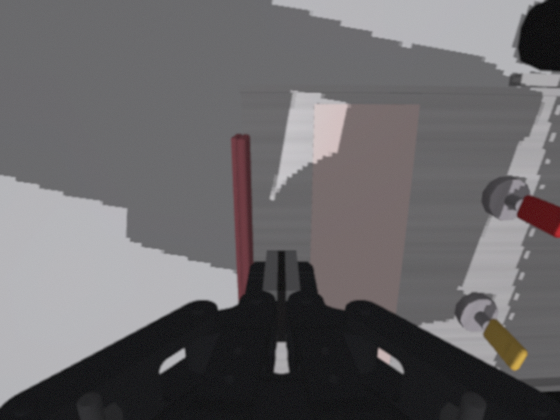

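The tray is moving and both nails stand, at (505,200) and (480,315). I'll keep drawing.

apply_moves(targets=[{"translation": [0, -0.03, 0], "twist": 0, "hand": 0}, {"translation": [0, -0.03, 0], "twist": 0, "hand": 0}, {"translation": [0, -0.03, 0], "twist": 0, "hand": 0}, {"translation": [0, -0.03, 0], "twist": 0, "hand": 0}, {"translation": [0, -0.03, 0], "twist": 0, "hand": 0}, {"translation": [0, -0.03, 0], "twist": 0, "hand": 0}, {"translation": [0, -0.03, 0], "twist": 0, "hand": 0}, {"translation": [0, -0.03, 0], "twist": 0, "hand": 0}])

```text
time: 13.3
tool_pos: [0.5527, 0.0304, 0.0373]
tool_rot: [0.0, 0.654, 0.756, -0.0]
contact_force: [1.8, 0.4, -0.3]
gripper_width: 0.001
grasp_force: 1.1
```

apply_moves(targets=[{"translation": [0, -0.03, 0], "twist": 0, "hand": 0}, {"translation": [0, -0.03, 0], "twist": 0, "hand": 0}, {"translation": [0, -0.03, 0], "twist": 0, "hand": 0}, {"translation": [0, -0.03, 0], "twist": 0, "hand": 0}, {"translation": [0, -0.03, 0], "twist": 0, "hand": 0}, {"translation": [0, -0.03, 0], "twist": 0, "hand": 0}, {"translation": [0, -0.03, 0], "twist": 0, "hand": 0}, {"translation": [0, -0.03, 0], "twist": 0, "hand": 0}])

```text
time: 14.1
tool_pos: [0.5289, 0.0269, 0.0373]
tool_rot: [0.0, 0.654, 0.756, -0.0]
contact_force: [2.1, -0.5, 0.3]
gripper_width: 0.001
grasp_force: 1.1
```

apply_moves(targets=[{"translation": [0, -0.03, 0], "twist": 0, "hand": 0}, {"translation": [0, -0.03, 0], "twist": 0, "hand": 0}, {"translation": [0, -0.03, 0], "twist": 0, "hand": 0}, {"translation": [0, -0.03, 0], "twist": 0, "hand": 0}, {"translation": [0, -0.03, 0], "twist": 0, "hand": 0}, {"translation": [0, -0.03, 0], "twist": 0, "hand": 0}, {"translation": [0, -0.03, 0], "twist": 0, "hand": 0}, {"translation": [0, -0.03, 0], "twist": 0, "hand": 0}])

```text
time: 14.9
tool_pos: [0.5052, 0.0234, 0.0373]
tool_rot: [0.0, 0.654, 0.756, -0.0]
contact_force: [2.3, -0.7, -0.3]
gripper_width: 0.002
grasp_force: 1.1
```

```bash
python3 -c "
from h import *
rep((-.190,0),.036)
"
```

```text
t 14.9 p [0.5052 0.0234 0.0373] lamp [-0.1616 -0.0003] yaw err -0.003 F [ 2.3 -0.7 -0.3] w 0.0022640949354008556 zax [-0. -0. -1.]
shift in tool, units 100mm [ 0.002 -0.284  0.013]
```

apply_moves(targets=[{"translation": [0, -0.03, 0], "twist": 0, "hand": 0}, {"translation": [0, -0.03, 0], "twist": 0, "hand": 0}, {"translation": [0, -0.03, 0], "twist": 0, "hand": 0}, {"translation": [0, -0.03, 0], "twist": 0, "hand": 0}, {"translation": [0, -0.03, 0], "twist": 0, "hand": 0}, {"translation": [0, -0.02, 0], "twist": 0, "hand": 0}, {"translation": [0, -0.02, 0], "twist": 0, "hand": 0}, {"translation": [0, -0.02, 0], "twist": 0, "hand": 0}])

```text
time: 15.7
tool_pos: [0.4849, 0.0204, 0.0374]
tool_rot: [0.0, 0.654, 0.756, 0.0]
contact_force: [7.8, 0.6, -1.2]
gripper_width: -0.002
grasp_force: 3.6
```

apply_moves(targets=[{"translation": [0, -0.02, 0], "twist": 0, "hand": 0}, {"translation": [0, -0.01, 0], "twist": 0, "hand": 0}, {"translation": [0, -0.01, 0], "twist": 0, "hand": 0}, {"translation": [0, -0.01, 0], "twist": 0, "hand": 0}])

```text
time: 16.1
tool_pos: [0.4842, 0.0203, 0.0382]
tool_rot: [0.005, 0.654, 0.756, 0.005]
contact_force: [20.8, 2.8, -15.4]
gripper_width: -0.002
grasp_force: 10.1
```

apply_moves(targets=[{"translation": [0, -0.01, 0], "twist": 0, "hand": 0}, {"translation": [0, -0.01, 0], "twist": 0, "hand": 0}])

```text
time: 16.3
tool_pos: [0.4839, 0.0202, 0.0384]
tool_rot: [0.006, 0.655, 0.756, 0.007]
contact_force: [27.0, 4.7, -20.8]
gripper_width: -0.0
grasp_force: 13.3
```

```bash
python3 -c "
from h import *
rep((-.190,0),.036)
"
```

```text
t 16.3 p [0.4839 0.0202 0.0384] lamp [-0.1831 -0.0003] yaw err -0.0047 F [ 27.    4.7 -20.8] w -0.00036516001235420247 zax [ 0.019  0.002 -1.   ]
shift in tool, units 100mm [ 0.003 -0.069  0.022]
```

The force rise shows the stop is reached. I'll ease off, then lift straight up.

apply_moves(targets=[{"translation": [0, 0.03, 0], "twist": 0, "hand": 0}, {"translation": [0, 0.03, 0], "twist": 0, "hand": 0}, {"translation": [0, 0.03, 0], "twist": 0, "hand": 0}, {"translation": [0, 0.03, 0], "twist": 0, "hand": 0}, {"translation": [0, 0, 0], "twist": 0, "hand": 0}])

```text
time: 16.8
tool_pos: [0.4891, 0.0213, 0.0369]
tool_rot: [-0.001, 0.654, 0.756, -0.0]
contact_force: [-0.6, 0.7, 0.2]
gripper_width: -0.001
grasp_force: 0.0
```

```bash
python3 -c "
from h import *
rep((-.190,0),.036)
"
```

```text
t 16.8 p [0.4891 0.0213 0.0369] lamp [-1.778e-01  1.000e-04] yaw err -0.0029 F [-0.6  0.7  0.2] w -0.0008522362231481984 zax [-0.002  0.    -1.   ]
shift in tool, units 100mm [-0.001 -0.122  0.009]
```

apply_moves(targets=[{"translation": [0, 0, -0.1], "twist": 0, "hand": 0}, {"translation": [0, 0, -0.2], "twist": 0, "hand": 0}, {"translation": [0, 0, -0.4], "twist": 0, "hand": 0}, {"translation": [0, 0, -0.4], "twist": 0, "hand": 0}, {"translation": [0, 0, -0.4], "twist": 0, "hand": 0}, {"translation": [0, -0.3, 0], "twist": 0, "hand": 0}, {"translation": [0, -0.3, 0], "twist": 0, "hand": 0}, {"translation": [0, 0, 0], "twist": 0, "hand": 0}])

```text
time: 17.6
tool_pos: [0.4278, 0.0125, 0.1874]
tool_rot: [-0.0, 0.654, 0.756, -0.0]
contact_force: [0.5, -0.5, -0.9]
gripper_width: 0.002
grasp_force: 0.0
```

```bash
python3 -c "
from h import *
rep()
im=grab_frame('side');cv2.imwrite('pics/s6.png',cv2.resize(im[140:350,100:380,::-1],None,fx=2.8,fy=2.8))
for c in ['side','wrist']:
  if c=='wrist': grab_frame(c)
  for q in ['pot','nail_a','tray_lip']:
    print(c,q,[(((np.array(d['point'])[:2]-M)@L).round(3),d['point'][2],round(d['score'],2)) for d in recognise(c,q)[:3]])
"
```

```text
t 17.6 p [0.4278 0.0125 0.1874] lamp [-0.2398  0.0004] yaw err -0.0035 F [ 0.5 -0.5 -0.9] w 0.0015634170686618526 zax [-0. -0. -1.]
side pot [(array([-0.151, -0.112]), 0.0408, 0.62)]
side nail_a [(array([-0.08 ,  0.037]), 0.0153, 0.65), (array([-0.082, -0.024]), 0.0164, 0.41)]
side tray_lip [(array([-0.093,  0.006]), 0.0093, 0.95)]
wrist pot [(array([-0.155, -0.106]), 0.0229, 0.66)]
wrist nail_a [(array([-0.085, -0.027]), 0.0162, 0.74), (array([-0.083,  0.034]), 0.014, 0.71)]
wrist tray_lip [(array([-0.092,  0.005]), 0.009, 0.85)]
```

View pics/s6.png

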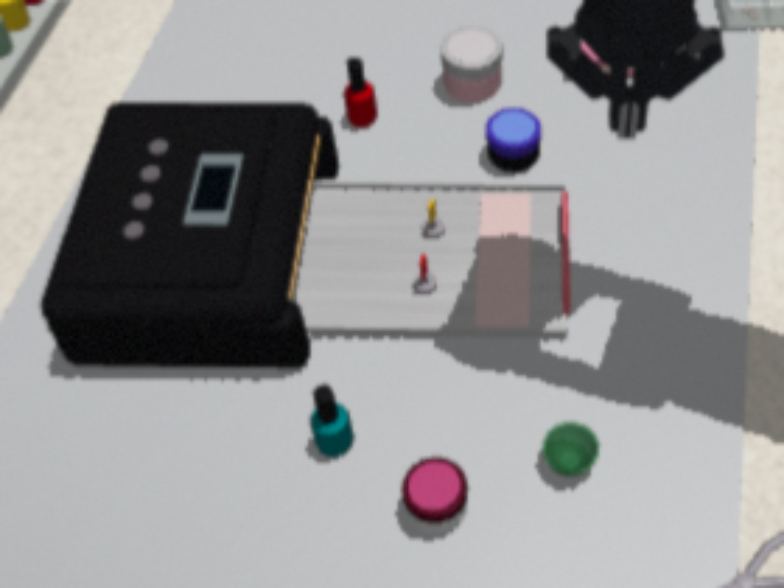

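The tray is out, both nails stand at (432,225) and (424,280), and the pot is upright at (513,140). Before handing in I'll check the pot's clearance and the tray travel once.

```bash
python3 -c "
from h import *
for c in ['top','side']:
  im=grab_frame(c).astype(int);e=im[...,2]-im[...,0]
  m=((e>35)&(im[...,2]>90)).astype(np.uint8)
  n,l,st,ce=cv2.connectedComponentsWithStats(m)
  for i in range(1,n):
    if st[i,4]>30:
      w=plane(c,[ce[i]],.036)[0];
      if abs(w[0]-.53)<.1: print(c,st[i],w,(w[:2]-M)@L)
  if c=='side':
    e=im[...,0]-im[...,1];b=np.zeros(e.shape,bool);b[198:260,295:310]=e[198:260,295:310]>45
    ys,xs=np.nonzero(b);print('lip',((plane(c,np.c_[xs,ys],.022)[:,:2]-M)@L).mean(0),len(xs))
"
```

```text
top [305 194  18  19 272] [ 0.53399801 -0.09966363  0.036     ] [-0.15127067 -0.12623725]
side [273 178  20  16 254] [ 0.5322923  -0.09971142  0.036     ] [-0.15296478 -0.12603299]
side [214 284  10  11  49] [0.6139804  0.22196988 0.036     ] [-0.02473447  0.18008594]
lip [-0.19936053  0.00579028] 88
```

The pot has good clearance at -0.126. The lip measurement is ambiguous at about 121 mm of travel, so I'll measure it once more with the wrist camera.

```bash
python3 -c "
from h import *
import pickle
rep();cal=get_calibration('wrist');im=grab_frame('wrist');cv2.imwrite('pics/w7.png',im[:,:,::-1])
pickle.dump(cal,open('cal7.pkl','wb'))
"
```

```text
t 18.1 p [0.4305 0.0126 0.1872] lamp [-0.2371  0.    ] yaw err -0.0028 F [-0.2 -0.5 -0.1] w -0.002084311036237662 zax [-0.001  0.    -1.   ]
```

View pics/w7.png

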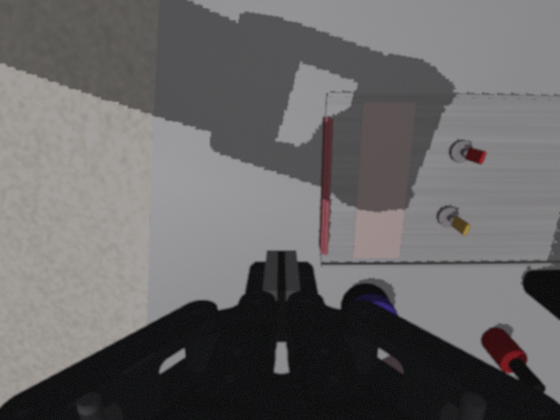

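```bash
python3 -c "
from h import *
import pickle
c=pickle.load(open('cal7.pkl','rb'))
im=cv2.imread('pics/w7.png').astype(int);e=im[...,2]-im[...,1]
for r in (130,160,200,240): print(r,e[r,316:340].tolist())
im=cv2.imread('pics/w3.png').astype(int);e=im[...,2]-im[...,1]
for r in (160,200,250,290): print(r,e[r,364:398].tolist())
w=plane('w',[[332,118],[328.5,254]],.028,c);print(w,(w[:,:2]-M)@L);d=w[0]-w[1];print(np.arctan2(-d[0],d[1]),np.linalg.norm(d))
"
```

```text
130 [0, 0, 0, 0, 1, 2, 6, 14, 23, 33, 35, 34, 33, 35, 37, 32, 21, 7, 1, 1, 2, 0, 1, 1]
160 [0, 1, -1, 1, 1, 7, 13, 25, 31, 35, 34, 32, 36, 37, 30, 17, 6, 1, 1, 1, 1, 1, 1, 0]
200 [0, 1, 0, 3, 9, 22, 42, 53, 56, 51, 48, 45, 41, 25, 8, 1, 0, 2, 1, 1, 1, 1, 2, 2]
240 [0, 1, 4, 12, 34, 52, 60, 57, 57, 61, 63, 51, 25, 6, 2, 1, 1, 1, 2, 1, 2, 2, 1, 1]
160 [0, 0, 1, 0, 1, 0, 0, 0, 0, 0, 2, 9, 22, 25, 23, 22, 25, 26, 32, 39, 38, 32, 30, 36, 38, 39, 34, 21, 6, 0, 1, 0, 1, 1]
200 [0, 1, 1, 0, 1, 2, 1, 3, 11, 20, 24, 26, 23, 26, 27, 36, 38, 35, 32, 34, 38, 40, 37, 27, 10, 2, 1, 1, 1, 3, 0, 1, 1, 1]
250 [0, 0, 1, 4, 15, 28, 32, 29, 32, 36, 48, 64, 62, 50, 49, 60, 68, 66, 46, 14, 2, 2, 1, 1, 2, 2, 0, 3, 1, 1, 1, 1, 1, 0]
290 [1, 0, 5, 19, 29, 32, 45, 60, 64, 57, 51, 61, 69, 65, 44, 19, 5, 1, 2, 2, 1, 2, 0, 2, 1, 1, 1, 1, 2, 0, 2, 1, 1, 2]
[[ 0.46169456  0.07756515  0.028     ]
 [ 0.48087513 -0.04032622  0.028     ]] [[-0.19664948  0.05971596]
 [-0.19506289 -0.059715  ]]
0.1612837754822295 0.11944149689938786
```

```bash
python3 -c "
from h import *
P=np.array([[0.98966981,-0.13761751,-0.04018827,0.60062229],[0.14334929,0.94566249,0.29184488,0.11044465],[-0.00215843,-0.29459103,0.95562099,0.21384806],[0,0,0,1]])
c=dict(get_calibration('wrist'));c['pose']=P
im=cv2.imread('pics/w4.png').astype(int)
for r in (100,150,200,250,300):
  e=im[r,400:500,2]-im[r,400:500,0];i=np.nonzero(e>0.5*e.max())[0]+400;print(r,i.min(),i.max(),e.max())
for n,px in [('stripL',[[462,66],[430,320]]),('stripR',[[472,66],[437,320]])]:
  for z in (.058,.061,.064): w=plane('w',px,z,c);print(n,z,((w[:,:2]-M)@L).round(4).tolist())
w=plane('w',[[250,130],[254,245]],.028,c);print('lip',((w[:,:2]-M)@L).round(4).tolist())
"
```

```text
100 459 466 41
150 453 459 41
200 446 452 39
250 438 444 39
300 431 436 38
stripL 0.058 [[0.0237, 0.0859], [0.0257, -0.0426]]
stripL 0.061 [[0.0222, 0.0856], [0.0241, -0.0404]]
stripL 0.064 [[0.0207, 0.0854], [0.0226, -0.0382]]
stripR 0.058 [[0.0282, 0.086], [0.0296, -0.0426]]
stripR 0.061 [[0.0266, 0.0857], [0.0279, -0.0404]]
stripR 0.064 [[0.025, 0.0854], [0.0263, -0.0382]]
lip [[-0.0715, 0.0559], [-0.0712, -0.011]]
```

The gold strip on the hood's top edge puts the mouth about 8 mm deeper than I first assumed. The tray was therefore already slightly out at the start, and 122 mm of travel fits the hard stop I felt. I'm handing in.

```bash
python3 -c "
from plant import *
print(job_done())"
```

```text
the job is handed in; nothing more can be done
None
```

I handed the job in, but the result hasn't been reported: the pot is upright about 126 mm to the side, the tray is drawn out until it stopped hard, and both nails are still standing about 80 mm out from the mouth; I measured only about 122 mm of tray travel, and took it to be at its 130 mm stop because it seems to have started slightly open.

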